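Slide the stray spice jar home into the spice stand

ROBOT

A 6-joint arm with a two-finger parallel gripper is mounted at the origin on a cart in front of the work surface, level with it; the furniture and walls round the work are solid. World frame = base frame: x ahead of the robot, y to its left, z up, the work surface at z = 0. Lengths are in m, angles in rad, forces in N, time in s.
With the tool pointing down it reaches from about 0.3 to 0.875 m from the base axis. Payload 6.4 kg.
Tool frame: the origin (TCP) lies midway between the tips of the shut fingers; the grasp point (between the pads) lies 19 mm behind it; z points along the fingers, y is the line along which they close (so a half turn about z gives the same grasp; the last joint's range is limited). The gripper opens to 85 mm and grips with 20 to 120 N. Pads are 22 mm wide; open, the fingers measure 114 mm over their backs; the gripper's body (76 mm by 85 mm) begins 54 mm behind the grasp point. The pads swing forward as they close: fully open they stand 13 mm farther back than shut.
Start: joints at [1.087, 0.181, 1.607, -0, 1.354, -0.206], TCP at [0.158, 0.553, 0.231] pointing down, gripper open.
Joint ranges: [-2.99, 2.99], [-0.89, 2.07], [0.3, 2.58], [-1.14, 4.28], [0, 2.63], [-3.12, 3.12]. Speed limits (rad/s): [2.57, 2.57, 3.01, 3.14, 3.14, 3.14].

INTERFACE

Orientations are given as a unit quaternion [w, x, y, z].
In Python, from bench import ctrl gives the robot as it stands. The module is installed in compiled form; this text tells all that it offers.
- The arm moves only by the tool move_arm, never from a script. Its argument "plan" is one flat list of numbers, 6 for each row, row after row: the shift along the world's x, y, z in units of 50 mm (1.0 is 50 mm), then the turn, a rotation vector about the world's x, y, z in rad. A call has 1 to 10 rows; each row is the pose to reach, as a shift and turn from the pose commanded when the call began; what a row does not reach only later rows make up. A row lasts 1/8 s, in which the tool goes at most 62.5 mm and 10.7 degrees, less where a joint would pass 70% of its speed; a pose out of reach is approached as far as the arm can. A call with a gripper value outside its range is refused whole. "grip" is the finger opening in mm, from 0 to 85.4, set as the call begins (left out, the last holds). The fingers move at their own pace and stop on an object; the grip force is fixed at half the most. Time passes only in rows, so rows that repeat a pose let the fingers close. It gives the time, the measured TCP pose, the force, the opening and the grip force at its end, in the units of the state.
- ctrl.get_obs(): the state, without advancing time (a new reading comes with each control period).
- ctrl.camera(name): name is "side" or "top" or "wrist"; returns a dict with "pixels" (480x640x3 uint8, red, green, blue), "fx", "fy", "cx", "cy" (pixels), "origin" and "attitude" of the camera in the world. Camera axes: x right, y down, z forward; pixel columns grow to the right and rows downward; lengths in m; the calibration is good to about 2 mm. A picture is of the moment at which its call begins. There is no depth.
- ctrl.hand_in(): hands the job in; it is judged then, once.
The state is a dict: "time_s": time; "q": joint angles; "dq": joint speeds; "joint_efforts": joint torques, N m; "eef_pos": TCP position; "eef_rot": TCP orientation; "wrist_force": force on the tool from outside, world axes, zero at the start; "torque": the same for the moment, N m; "opening": opening from 0.0 (shut) to 1.0 (fully open); "grasp_force": force on a finger pad.
Only numpy, scipy, OpenCV 4.12 (cv2) and the standard library are available. Lean on these libraries where they do the work, as an engineer would, in place of code of your own. Each camera call takes 0.05 s, during which the arm holds its last target. There are 200 camera calls.

TASK

Push the stray spice jar across the worktop into the empty bay of the spice stand, the one marked by the blue clip, until it stands in line with its neighbours. Push it gently and low on its body with the fingertips or the outside of the fingers, so that it slides upright all the way: do not tip, grip or lift it. Leave the two jars in the stand, the jam jar and the small tin where they are.

Things in the scene. Friction and masses are not known exactly. Their poses are not given: they have to be found in the camera images.
- stray_jar: the jar to push: an upright round glass spice jar with a red lid and a paper label, 45 mm in diameter (body 42), 106 mm tall, 90 to 155 g; loose on the worktop, 10 to 15 cm before the row of bay centres, on their open side. Pushed within 25 mm of the worktop it slides (friction about 0.6), pushed at mid-height it tips. Origin: centre of its underside; z up.
- blue_clip: small blue plastic clip, 24 mm wide, top 69 mm above the worktop, fixed on the back board behind the empty bay. Its ORIGIN is not at the clip but at the centre of the empty bay's ground, on the worktop; x points from the bay's open front to its back board, y to the left along the stand, z up. The jar is home when its origin is at this origin.
- spice_stand: fixed light wooden stand, no floor: jars slide in on the worktop. Three bays, centres at y = -64, 0, +64 mm, each 60 mm wide inside, open at the front. Origin: middle bay's centre on the worktop; x runs from open front to back board (near face at x = 30 mm, 45 mm tall), y to the left, z up. Partitions 4 mm thick, 30 mm tall, end in round posts 8 mm wide, 34 mm tall, front at x = -20 mm.
- jar_a: spice jar with a red lid and green label, 45 mm in diameter, 106 mm tall, standing in another bay of the stand; leave it. Origin: centre of its underside.
- jar_b: a second such jar with a green label in the remaining bay; leave it. Origin: centre of its underside.
- jam_jar: squat jar of jam with a yellow lid, 66 mm in diameter, 100 mm tall, standing to the left of the stand; leave it. Origin: centre of its underside.
- tin: small food tin, 57 mm in diameter, 72 mm tall, standing to the right of the stand; leave it. Origin: centre of its underside.
There are look-alikes about, which are no part of the job. Leave any purple look-alike of the stray_jar alone.

How it is judged:
At the end, for the whole second after the job is handed in: The stray jar stands upright and at rest on the worktop in the bay with the blue clip, its centre within 12 mm of the bay's centre both in depth and sideways; the two other jars are within 12 mm, the jam jar and the tin within 15 mm, of where they stood (x of stray_jar in the frame of blue_clip between -0.012 and 0.012 m and y of stray_jar in the frame of blue_clip between -0.012 and 0.012 m and angle between stray_jar's own z axis and vertical below 0.08 rad and height (world z) of stray_jar below 0.005 m and linear speed of stray_jar below 0.01 m/s and distance of each of jar_a, jar_b from where it was at the start of the episode below 0.012 m and distance of each of jam_jar, tin from where it was at the start of the episode below 0.015 m); the robot touches nothing.
It fails at once if the stray jar tips by more than 17 degrees (angle between stray_jar's own z axis and vertical above 0.3 rad).
It fails at once if the stray jar is lifted off the worktop (height (world z) of stray_jar above 0.012 m).
It fails at once if the stray jar is gripped: it is between the fingers and they press on it (horizontal distance between the grasp point and stray_jar below 0.012 m and height (world z) of the grasp point below 0.12 m and contact force between the fingers and stray_jar above 5 N).
It fails at once if the stray jar is pushed roughly, with more than 25 N (contact force between any of the fingers, the arm and stray_jar above 25 N).
It fails at once if one of the other jars, the jam jar or the tin is tipped or shoved away (distance of any of jar_a, jar_b, jam_jar, tin from where it was at the start of the episode above 0.03 m or angle between any of jar_a, jar_b, jam_jar, tin's own z axis and vertical above 0.3 rad).
It also fails if it takes over 64 s, if anything falls off the work surface, if the arm or the gripper's body presses on something with over 40 N, if the wrist force passes 120 N, or if a joint passes its speed limit or range.

## Working session

There is one attempt and no reset: what is moved stays moved. The work goes in short steps, Python scripts to look and compute and a tool call to move; the robot and the scene stay as the last step left them, time stands still between calls to the robot, and variables do not carry over. Pictures are saved under pics/ and viewed, at most 10 in all, crops included, and the job is handed in when it is done.

Besides the shell and the picture viewer there is one more tool, called after "Call:" as name(argument=value, ...) on one line, values as JSON. move_arm: Moves the arm, as the interface text tells. Its arguments: {"type":"object","properties":{"plan":{"type":"array"},"grip":{"type":"number"}},"required":["plan"]}

```bash
mkdir -p pics; cat > h.py <<'E'
import numpy as np, cv2
from scipy.spatial.transform import Rotation as R
from bench import ctrl
def cam(n):
    c=ctrl.camera(n); a=np.array(c["attitude"],float)
    c["R"]=a if a.shape==(3,3) else R.from_quat(a,scalar_first=True).as_matrix()
    return c
def ray(c,u,v,z):
    d=c["R"]@np.array([(u-c["cx"])/c["fx"],(v-c["cy"])/c["fy"],1.]); o=np.array(c["origin"])
    return o+d*(z-o[2])/d[2]
def save(c,n): cv2.imwrite(f"pics/{n}.png",c["pixels"][:,:,::-1])
E
python3 - <<'E'
from h import *
for n in("top","side"):
    c=cam(n); save(c,n+"0"); print(n,c["origin"],c["attitude"],c["fx"],c["cx"],c["cy"])
print(ctrl.get_obs())
E
```

```text
top [0.36656823 0.0165612  0.99838079] [-0.07374878  0.70757945 -0.69926078  0.07019121] 548.5910855791564 312.8574199412534 244.00609934092273
side [ 0.16567111 -0.92530475  0.68985652] [-0.46812028  0.86073857 -0.17012284  0.1051225 ] 552.8137939728632 321.8255402395847 243.2263991256455
{'time_s': 0.1, 'q': array([ 1.08667319e+00,  1.81458259e-01,  1.60786856e+00,  2.26420046e-06,
        1.35379147e+00, -2.06328542e-01]), 'dq': array([ 0.00011349, -0.00013472, -0.00284693,  0.00229515, -0.00083454,
       -0.00208029]), 'joint_efforts': array([ 5.40964702e-04, -4.45883060e+01, -3.52236307e+01, -1.50951610e-04,
        4.24510348e-03,  3.22588062e-05]), 'eef_pos': array([0.15745877, 0.55252884, 0.23049808]), 'eef_rot': array([-2.59184358e-04,  1.38451318e-01,  9.90368947e-01, -7.17435790e-04]), 'wrist_force': array([ 0.08296718,  0.95121879, -0.11623134]), 'torque': array([ 0.00861208, -0.02152172,  0.04656296]), 'grasp_force': 0.0, 'opening': 0.9973285287008692}
```

View pics/top0.png

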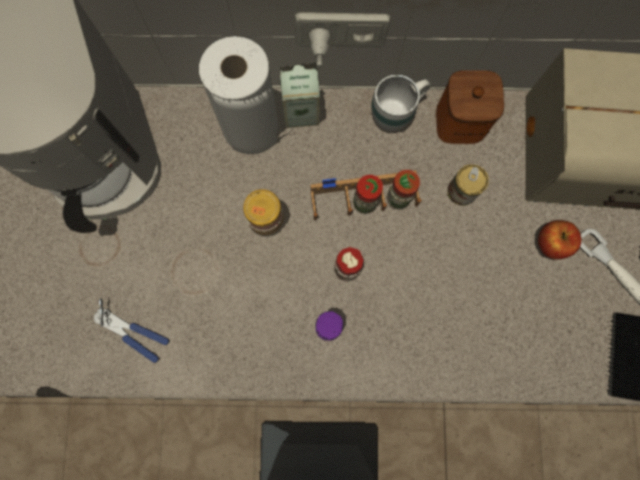

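View pics/side0.png

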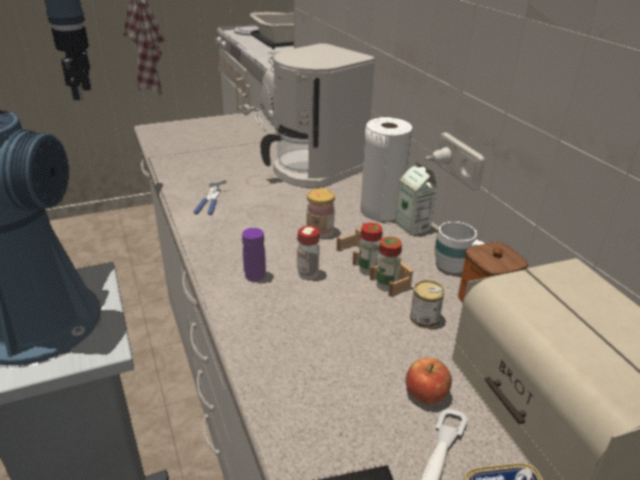

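The top view shows the stray jar's lid at about (350,262). The blue clip at (329,183) marks the left bay, with the stand's jars at (369,187) and (406,183). The jam jar is at (263,209), the tin at (470,182), and the purple look-alike at (329,325). Next I measure with colour masks.

```bash
python3 - <<'E'
from h import *
c=cam("top"); im=cv2.cvtColor(c["pixels"],cv2.COLOR_RGB2HSV)
def blobs(lo,hi,box,amin=15):
    m=cv2.inRange(im,np.array(lo),np.array(hi)); z=np.zeros_like(m); x0,y0,x1,y1=box; z[y0:y1,x0:x1]=m[y0:y1,x0:x1]
    cs,_=cv2.findContours(z,cv2.RETR_EXTERNAL,cv2.CHAIN_APPROX_NONE)
    return [(cv2.minEnclosingCircle(k),cv2.boundingRect(k),cv2.contourArea(k)) for k in cs if cv2.contourArea(k)>=amin]
def show(n,bs,z):
    for (p,r),b,a in bs: print(n,np.round(p,1),round(r,1),b,a,np.round(ray(c,*p,z),4))
show("redlo",blobs((0,150,60),(6,255,255),(330,160,430,290)),.106)
show("redhi",blobs((172,150,60),(180,255,255),(330,160,430,290)),.106)
show("clip",blobs((105,120,40),(128,255,255),(300,160,350,210),5),.069)
show("purple",blobs((128,80,40),(150,255,255),(300,300,360,350)),.106)
show("jam",blobs((15,120,80),(32,255,255),(235,180,290,230)),.1)
show("tin",blobs((15,60,80),(35,255,255),(450,160,490,205)),.072)
for p in [(316,214),(350,211),(384,206),(418,203)]: print("post",ray(c,*p,.0))
x=c["pixels"][150:290,290:430]; cv2.imwrite("pics/crop1.png",cv2.resize(x,None,fx=4,fy=4,interpolation=2)[:,:,::-1])
E
```

```text
redlo [349.7 260.6] 13.2 (337, 248, 26, 26) 493.5 [ 0.5237 -0.039   0.106 ]
redlo [401.5 187.5] 10.7 (393, 181, 18, 15) 39.0 [ 0.6507 -0.1269  0.106 ]
redlo [369.3 187.8] 13.6 (356, 175, 27, 27) 503.5 [ 0.6495 -0.0723  0.106 ]
clip [328.5 183.5] 5.7 (324, 180, 11, 8) 40.0 [ 0.6684 -0.0039  0.069 ]
purple [328.8 324.9] 14.4 (316, 311, 27, 29) 573.0 [ 0.4182 -0.005   0.106 ]
jam [261.8 207.9] 19.1 (243, 189, 38, 39) 1066.5 [0.6139 0.1096 0.1   ]
tin [469.8 180.1] 19.8 (450, 162, 40, 34) 865.0 [ 0.6765 -0.2532  0.072 ]
post [0.63064851 0.0176815  0.        ]
post [ 0.63719449 -0.04621473  0.        ]
post [ 0.64765482 -0.11028096  0.        ]
post [ 0.65423299 -0.17445712  0.        ]
```

View pics/crop1.png

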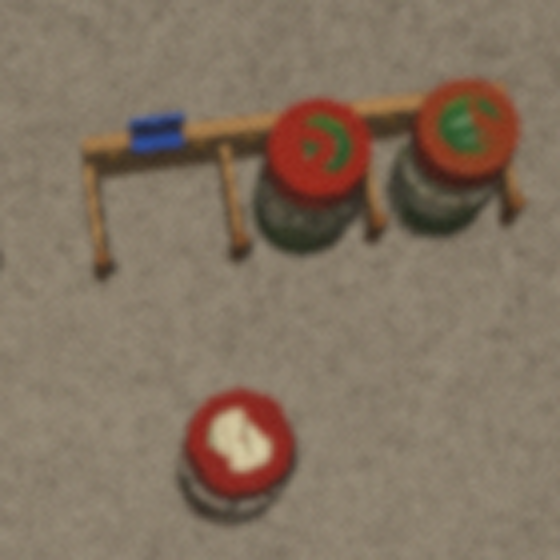

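The crop confirms the left bay is empty. The bay centre is about (0.642,-0.009) with a yaw of about 7°, from the two neighbour jars and the clip. The purple jar stands right behind the stray one, so I'll tilt the tool 35° and come in at azimuth 27°, with the fingers about 18 mm apart so the jar nests between them.

```bash
cat >> h.py <<'E'
BAY=np.array([.642,-.009]); YAW=.122
def tobay(p): d=np.array(p)[:2]-BAY; c,s=np.cos(YAW),np.sin(YAW); return np.array([c*d[0]+s*d[1],-s*d[0]+c*d[1]])
def tool(az,tilt=35):   # tool z tilted from down towards azimuth az (deg)
    a,t=np.radians([az,tilt]); u=np.array([np.cos(a),np.sin(a),0]); z=np.sin(t)*u-np.cos(t)*np.array([0,0,1])
    y=np.array([-u[1],u[0],0]); return R.from_matrix(np.c_[np.cross(y,z),y,z]),u
def go(tip,az,tilt=35):  # shift (50 mm units) and rotvec to reach tip
    o=ctrl.get_obs(); r0=R.from_quat(o["eef_rot"],scalar_first=True); r,_=tool(az,tilt)
    return np.round((np.array(tip)-o["eef_pos"])/.05,3),np.round((r*r0.inv()).as_rotvec(),3)
def tip(J,az,s,z=.012): return np.r_[np.array(J)[:2]-(.028+s)*tool(az)[1][:2],z]
E
python3 - <<'E'
from h import *
J=[.5237,-.039]
print(tobay(J),tip(J,27,.035)); print(go(tip(J,27,.035,.24),27)); 
E
```

```text
[-0.12107163 -0.01538019] [ 0.46756659 -0.0676014   0.012     ]
(array([  6.202, -12.403,   0.188]), array([ 0.062, -0.622,  0.726]))
```

Call:
move_arm(plan=[0.5, -1.0, 0.02, 0, -0.03, 0.06, 1.0, -2.0, 0.04, 0.01, -0.09, 0.12, 1.5, -3.0, 0.06, 0.02, -0.15, 0.18, 2.0, -4.0, 0.08, 0.02, -0.21, 0.25, 2.5, -5.0, 0.1, 0.03, -0.27, 0.31, 3.0, -6.0, 0.12, 0.03, -0.32, 0.37, 3.5, -7.0, 0.14, 0.04, -0.37, 0.43, 4.0, -8.0, 0.15, 0.04, -0.42, 0.49, 4.5, -9.0, 0.16, 0.05, -0.47, 0.55, 5.0, -10.0, 0.17, 0.05, -0.52, 0.61], grip=18)

```text
time_s: 1.4
eef_pos: [0.3885, 0.0931, 0.2383]
eef_rot: [0.234, -0.154, 0.958, 0.06]
wrist_force: [0.5, 0.3, -0.6]
opening: 0.208
grasp_force: 0.0
```

```bash
python3 - <<'E'
from h import *
J=[.5237,-.039]; o=ctrl.get_obs(); print(o["eef_pos"],o["opening"],o["q"])
print(go(tip(J,27,.035,.24),27)) 
E
```

```text
[0.38847728 0.09308199 0.23833878] 0.20840808097870833 [-0.34977568 -0.69445104  2.35252888  0.36219421  1.14214699 -2.33366766]
(array([ 1.582, -3.214,  0.033]), array([ 0.01 , -0.132,  0.14 ]))
```

Call:
move_arm(plan=[0.5, -1.0, 0, 0, -0.05, 0.06, 1.0, -2.0, 0, 0, -0.1, 0.11, 1.2, -2.4, 0.0, 0.01, -0.1, 0.11, 1.2, -2.4, 0.0, 0.01, -0.1, 0.11, 1.2, -2.4, 0.0, 0.01, -0.1, 0.11])

```text
time_s: 2.02
eef_pos: [0.4475, -0.0247, 0.2375]
eef_rot: [0.277, -0.207, 0.936, 0.07]
wrist_force: [0.0, 0.2, 0.2]
opening: 0.213
grasp_force: 0.0
```

```bash
python3 - <<'E'
from h import *
J=[.5237,-.039]; o=ctrl.get_obs(); print(o["eef_pos"],o["opening"],o["q"])
print(go(tip(J,27,.035),27)); c=cam("wrist"); save(c,"w1"); save(cam("side"),"s1")
E
```

```text
[ 0.44750037 -0.02469395  0.23753748] 0.21339871589903392 [-0.73049599 -0.46104293  2.2634745   0.58488889  1.1741398  -2.92318715]
(array([ 0.401, -0.858, -4.511]), array([-0.001, -0.037,  0.03 ]))
```

View pics/s1.png

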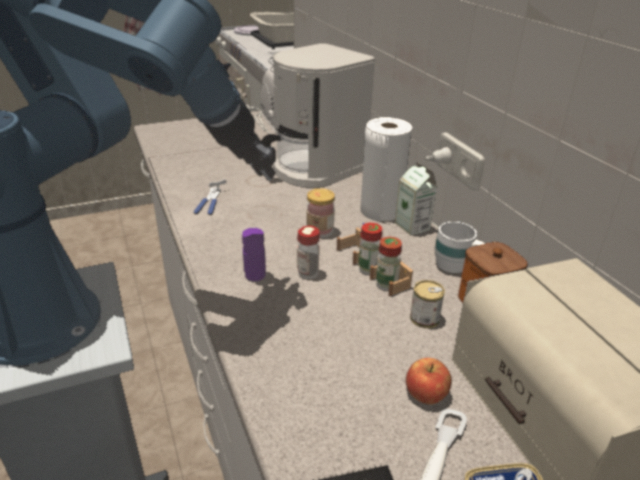

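The arm is above and behind the stray jar with all the jars untouched, but joint 6 is close to its limit. I'll turn the tool half a turn about its own axis.

Call:
move_arm(plan=[0, 0, 0, 0.088, 0.044, -0.151, 0, 0, 0, 0.176, 0.089, -0.302, 0, 0, 0, 0.265, 0.133, -0.453, 0, 0, 0, 0.353, 0.177, -0.603, 0, 0, 0, 0.441, 0.221, -0.754, 0, 0, 0, 0.529, 0.266, -0.905, 0, 0, 0, 0.617, 0.31, -1.056, 0, 0, 0, 0.706, 0.354, -1.207, 0, 0, 0, 0.794, 0.399, -1.358, 0, 0, 0, 0.882, 0.443, -1.508])

```text
time_s: 3.38
eef_pos: [0.4478, -0.0241, 0.2382]
eef_rot: [0.116, 0.606, 0.742, 0.261]
wrist_force: [-0.0, 0.6, -0.2]
opening: 0.212
grasp_force: 0.0
```

```bash
sed -i 's/y=np.array(\[-u\[1\],u\[0\],0\])/y=np.array([u[1],-u[0],0])/' h.py; python3 - <<'E'
from h import *
J=[.5237,-.039]; o=ctrl.get_obs(); print(o["eef_pos"],o["q"])
print(go(tip(J,27,.035,.2),27))
E
```

```text
[ 0.44779797 -0.02409332  0.23816497] [-0.72904389 -0.46166118  2.26281943  0.5853252   1.17459526 -1.11595402]
(array([ 0.395, -0.87 , -0.763]), array([ 0.664,  0.307, -1.077]))
```

Call:
move_arm(plan=[0.05, -0.11, 0, 0.083, 0.038, -0.135, 0.1, -0.22, 0, 0.166, 0.077, -0.27, 0.15, -0.33, 0, 0.25, 0.115, -0.404, 0.2, -0.44, 0, 0.332, 0.154, -0.54, 0.25, -0.55, -0.1, 0.415, 0.192, -0.673, 0.3, -0.66, -0.3, 0.5, 0.23, -0.808, 0.35, -0.77, -0.5, 0.58, 0.27, -0.942, 0.395, -0.87, -0.76, 0.664, 0.307, -1.077, 0.395, -0.87, -0.76, 0.664, 0.307, -1.077, 0.395, -0.87, -0.76, 0.664, 0.307, -1.077])

```text
time_s: 4.62
eef_pos: [0.4679, -0.0683, 0.2005]
eef_rot: [-0.069, 0.927, 0.226, 0.292]
wrist_force: [0.2, -0.3, 0.7]
opening: 0.209
grasp_force: 0.0
```

```bash
python3 - <<'E'
from h import *
J=[.5237,-.039]; o=ctrl.get_obs(); print(o["eef_pos"],o["q"])
print(go(tip(J,27,.035),27)); save(cam("top"),"t2")
E
```

```text
[ 0.46785457 -0.06830183  0.20053903] [-0.81363352 -0.29145466  2.24441241  0.66549081  1.09815963 -0.00650103]
(array([-0.006,  0.014, -3.771]), array([ 0.004,  0.001, -0.006]))
```

View pics/t2.png

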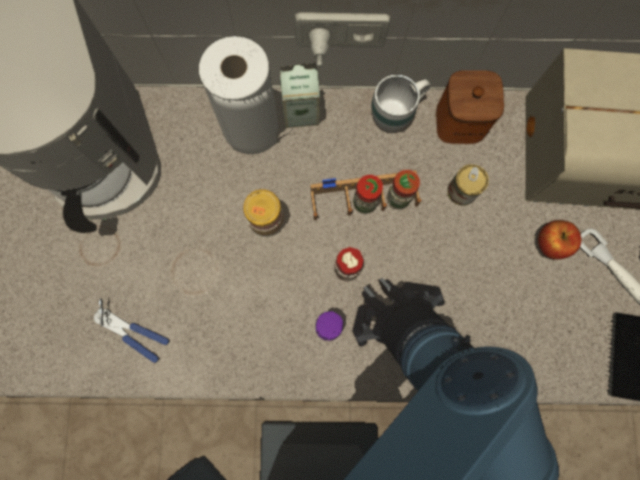

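The top view shows the tool upright of the scene with its fingertips at (383,290). It sits to the right of the purple jar (329,325) with clearance, behind the stray jar. I'll lower it now.

Call:
move_arm(plan=[0, 0, -0.5, 0, 0, 0, 0, 0, -1.0, 0, 0, 0, 0, 0, -1.5, 0, 0, 0, 0, 0, -2.0, 0, 0, 0, 0, 0, -2.5, 0, 0, 0, 0, 0, -3.0, 0, 0, 0, 0, 0, -3.4, 0, 0, 0, 0, 0, -3.6, 0, 0, 0, 0, 0, -3.74, 0, 0, 0, 0, 0, -3.74, 0, 0, 0])

```text
time_s: 5.92
eef_pos: [0.4679, -0.0691, 0.0131]
eef_rot: [-0.07, 0.927, 0.224, 0.292]
wrist_force: [0.4, 0.0, 0.1]
opening: 0.212
grasp_force: 0.0
```

```bash
python3 - <<'E'
from h import *
o=ctrl.get_obs(); print(o["eef_pos"],o["q"],o["wrist_force"])
J=[.5237,-.039]
print(go(tip(J,27,0),27))
c=cam("side"); save(c,"s2"); cv2.imwrite("pics/s2c.png",cv2.resize(c["pixels"][170:330,180:440],None,fx=3,fy=3,interpolation=2)[:,:,::-1])
E
```

```text
[ 0.46791917 -0.0690734   0.01305061] [-0.81499768  0.20585367  2.31346637  1.00741975  0.7080245  -0.53823527] [0.37581105 0.024283   0.09315379]
(array([ 0.617,  0.347, -0.021]), array([ 0.002,  0.   , -0.003]))
```

View pics/s2c.png

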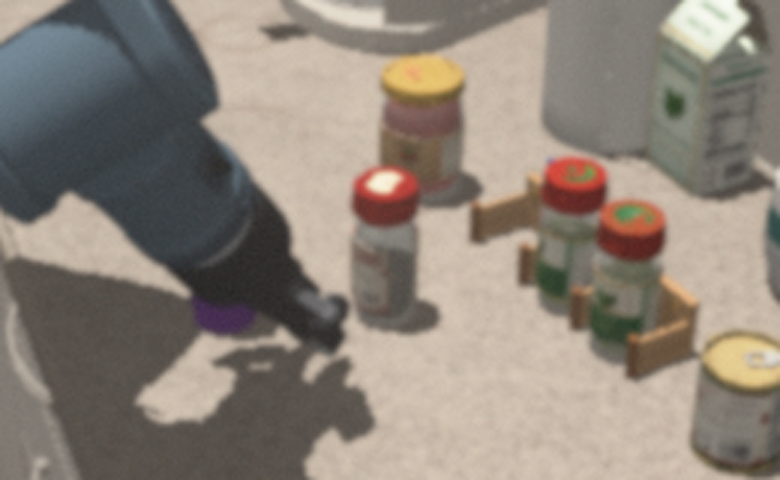

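The side view shows the fingertips low and just behind the stray jar, and the purple jar still standing in place. Next is the gentle push.

Call:
move_arm(plan=[0.107, 0.054, 0, 0, 0, 0, 0.214, 0.109, 0, 0, 0, 0, 0.321, 0.163, 0, 0, 0, 0, 0.428, 0.218, 0, 0, 0, 0, 0.499, 0.254, 0, 0, 0, 0, 0.57, 0.291, 0, 0, 0, 0, 0.642, 0.327, 0, 0, 0, 0, 0.713, 0.363, 0, 0, 0, 0, 0.784, 0.399, 0, 0, 0, 0, 0.855, 0.436, 0, 0, 0, 0])

```text
time_s: 7.22
eef_pos: [0.5107, -0.0472, 0.0129]
eef_rot: [-0.07, 0.927, 0.224, 0.292]
wrist_force: [0.0, -1.0, 0.7]
opening: 0.21
grasp_force: 0.3
```

```bash
cat >> h.py <<'E'
def lid():
    c=cam("top"); m=cv2.cvtColor(c["pixels"],cv2.COLOR_RGB2HSV); m=cv2.inRange(m,np.array((0,150,60)),np.array((6,255,255)))
    n,_,st,ce=cv2.connectedComponentsWithStats(m)
    for k in range(1,n):
        x,y,w,h,a=st[k]
        p=ray(c,x+w/2-.5,y+h/2-.5,.106)
        if a>120 and abs(p[0]-.55)<.15 and -.2<p[1]<.08: print("lid",(x,y,w,h,a),np.round(p[:2],4),"bay",np.round(tobay(p)*1000,1))
def st():
    o=ctrl.get_obs(); print(o["eef_pos"],"bay",np.round(tobay(o["eef_pos"])*1000,1),o["wrist_force"],o["q"][[0,3,4,5]])
E
python3 -c "
from h import *
lid(); st()"
```

```text
lid (np.int32(356), np.int32(175), np.int32(27), np.int32(27), np.int32(415)) [ 0.6492 -0.0718] bay [ -0.5 -63.2]
lid (np.int32(334), np.int32(242), np.int32(27), np.int32(26), np.int32(339)) [ 0.534  -0.0345] bay [-110.3  -12.1]
[ 0.51100133 -0.04716307  0.01304236] bay [-134.7  -21.9] [-0.0516479  -0.66140838  0.05214269] [-0.67998505  1.0416589   0.65106973 -0.44143212]
```

Call:
move_arm(plan=[0.071, 0.036, 0, 0, 0, 0, 0.143, 0.073, 0, 0, 0, 0, 0.214, 0.109, 0, 0, 0, 0, 0.285, 0.145, 0, 0, 0, 0, 0.356, 0.182, 0, 0, 0, 0, 0.428, 0.218, 0, 0, 0, 0, 0.499, 0.254, 0, 0, 0, 0, 0.57, 0.291, 0, 0, 0, 0])

```text
time_s: 8.28
eef_pos: [0.5392, -0.0326, 0.013]
eef_rot: [-0.07, 0.927, 0.224, 0.292]
wrist_force: [-0.3, -0.4, -1.2]
opening: 0.21
grasp_force: 0.4
```

```bash
python3 -c "
from h import *
lid(); st()"
```

```text
lid (np.int32(356), np.int32(175), np.int32(27), np.int32(27), np.int32(413)) [ 0.6492 -0.0718] bay [ -0.5 -63.2]
lid (np.int32(326), np.int32(225), np.int32(26), np.int32(27), np.int32(338)) [ 0.5618 -0.0203] bay [-81.   -1.5]
[ 0.53955045 -0.03253029  0.01308232] bay [-104.6  -10.9] [-1.07509714  0.42777539 -0.00213205] [-0.60100824  1.05090842  0.61849889 -0.3751206 ]
```

Call:
move_arm(plan=[0.079, 0.013, 0, 0, 0, 0, 0.158, 0.026, 0, 0, 0, 0, 0.237, 0.04, 0, 0, 0, 0, 0.316, 0.053, 0, 0, 0, 0, 0.394, 0.066, 0, 0, 0, 0, 0.473, 0.079, 0, 0, 0, 0, 0.552, 0.092, 0, 0, 0, 0, 0.631, 0.106, 0, 0, 0, 0, 0.524, 0.052, 0, 0, 0, 0, 0.417, -0.003, 0, 0, 0, 0])

```text
time_s: 9.57
eef_pos: [0.5594, -0.033, 0.0129]
eef_rot: [-0.07, 0.927, 0.224, 0.292]
wrist_force: [-0.6, -0.3, 0.3]
opening: 0.215
grasp_force: 0.0
```

```bash
python3 -c "
from h import *
lid(); st()"
```

```text
lid (np.int32(356), np.int32(175), np.int32(27), np.int32(27), np.int32(411)) [ 0.6492 -0.0718] bay [ -0.5 -63.2]
lid (np.int32(323), np.int32(207), np.int32(25), np.int32(26), np.int32(332)) [ 0.5934 -0.0144] bay [-48.8   0.6]
[ 0.55878867 -0.03313219  0.01266921] bay [-85.5 -13.8] [-0.51751306 -0.1408937  -0.52018865] [-0.57427015  1.04015916  0.61161479 -0.33624134]
```

```bash
python3 -c "
from h import *
J=[.5934,-.0144]; print(go(tip(J,7,.012,.0128),7))"
```

```text
(array([-0.102,  0.277,  0.003]), array([ 0.002, -0.001, -0.351]))
```

Call:
move_arm(plan=[-0.1, -0.02, 0, 0, 0, -0.05, -0.12, 0.07, 0, 0, 0, -0.15, -0.11, 0.18, 0, 0, 0, -0.25, -0.1, 0.277, 0, 0.002, 0, -0.351, -0.1, 0.277, 0, 0.002, 0, -0.351, -0.1, 0.277, 0, 0.002, 0, -0.351])

```text
time_s: 10.38
eef_pos: [0.5549, -0.0192, 0.0131]
eef_rot: [-0.019, 0.952, 0.059, 0.3]
wrist_force: [-0.6, 1.3, -0.1]
opening: 0.214
grasp_force: 0.0
```

```bash
python3 - <<'E'
from h import *
lid(); st(); J=[.5934,-.0144]; print(go(tip(J,7,.0,.0128),7))
c=cam("side"); cv2.imwrite("pics/s3c.png",cv2.resize(c["pixels"][170:330,180:440],None,fx=3,fy=3,interpolation=2)[:,:,::-1])
E
```

```text
lid (np.int32(356), np.int32(175), np.int32(27), np.int32(27), np.int32(411)) [ 0.6492 -0.0718] bay [ -0.5 -63.2]
lid (np.int32(323), np.int32(207), np.int32(25), np.int32(26), np.int32(336)) [ 0.5934 -0.0144] bay [-48.8   0.6]
[ 0.55507563 -0.01954238  0.01318364] bay [-87.6   0.1] [-0.20283244  0.21593569  0.40325294] [-0.43062313  1.23488632  0.32505046 -0.11596969]
(array([ 0.211,  0.035, -0.008]), array([ 0.   , -0.   , -0.001]))
```

View pics/s3c.png

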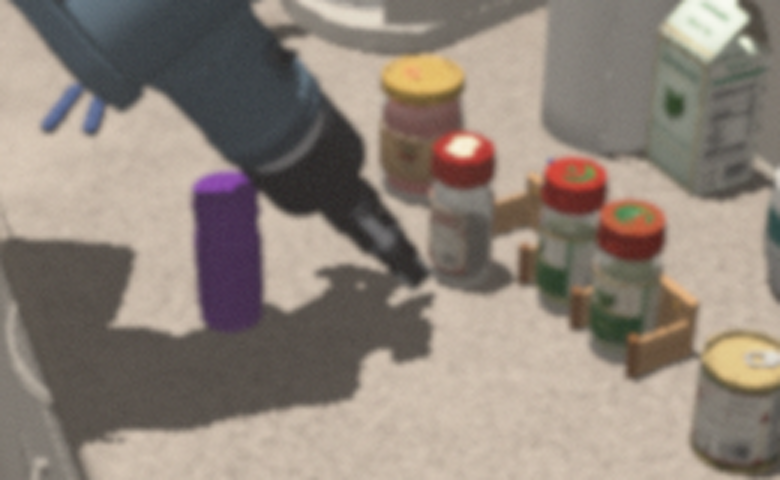

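Call:
move_arm(plan=[0.1, 0.012, 0, 0, 0, 0, 0.18, 0.022, 0, 0, 0, 0, 0.26, 0.032, 0, 0, 0, 0, 0.34, 0.041, 0, 0, 0, 0, 0.42, 0.051, 0, 0, 0, 0, 0.5, 0.061, 0, 0, 0, 0, 0.58, 0.07, 0, 0, 0, 0, 0.66, 0.08, 0, 0, 0, 0, 0.74, 0.09, 0, 0, 0, 0, 0.8, 0.097, 0, 0, 0, 0])

```text
time_s: 11.72
eef_pos: [0.5951, -0.0142, 0.013]
eef_rot: [-0.019, 0.952, 0.058, 0.3]
wrist_force: [-1.5, -0.7, 0.2]
opening: 0.212
grasp_force: 0.4
```

```bash
python3 - <<'E'
from h import *
lid(); st()
c=cam("top"); cv2.imwrite("pics/t3c.png",cv2.resize(c["pixels"][150:290,290:430],None,fx=4,fy=4,interpolation=2)[:,:,::-1])
E
```

```text
lid (np.int32(356), np.int32(175), np.int32(27), np.int32(27), np.int32(415)) [ 0.6492 -0.0718] bay [ -0.5 -63.2]
lid (np.int32(320), np.int32(190), np.int32(26), np.int32(28), np.int32(362)) [ 0.6212 -0.0101] bay [-20.8   1.5]
[ 0.59542944 -0.01423107  0.01309505] bay [-46.9   0.5] [-0.94964854 -0.59331244  0.98350594] [-0.37573177  1.14713103  0.30557583  0.02246804]
```

View pics/t3c.png

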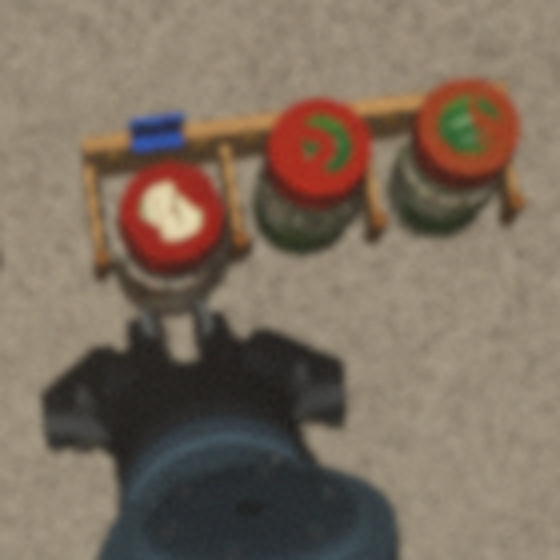

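The jar is centred in the bay mouth between the partitions and about 20 mm short of its neighbours' row. Now the final push.

Call:
move_arm(plan=[0.07, 0.009, 0, 0, 0, 0, 0.14, 0.017, 0, 0, 0, 0, 0.21, 0.026, 0, 0, 0, 0, 0.28, 0.034, 0, 0, 0, 0, 0.35, 0.043, 0, 0, 0, 0, 0.39, 0.048, 0, 0, 0, 0, 0.39, 0.048, 0, 0, 0, 0])

```text
time_s: 12.7
eef_pos: [0.6146, -0.0118, 0.013]
eef_rot: [-0.019, 0.952, 0.058, 0.3]
wrist_force: [0.2, 0.0, -0.1]
opening: 0.212
grasp_force: 0.0
```

```bash
python3 - <<'E'
from h import *
lid(); st()
c=cam("top"); cv2.imwrite("pics/t4c.png",cv2.resize(c["pixels"][150:290,290:430],None,fx=4,fy=4,interpolation=2)[:,:,::-1])
E
```

```text
lid (np.int32(356), np.int32(175), np.int32(27), np.int32(27), np.int32(416)) [ 0.6492 -0.0718] bay [ -0.5 -63.2]
lid (np.int32(318), np.int32(181), np.int32(27), np.int32(26), np.int32(350)) [ 0.6387 -0.0074] bay [-3.   1.9]
[ 0.6144701  -0.01178252  0.01300405] bay [-27.7   0.6] [0.15798757 0.17151964 0.27278765] [-0.35349473  1.09656777  0.30007738  0.09330453]
```

View pics/t4c.png

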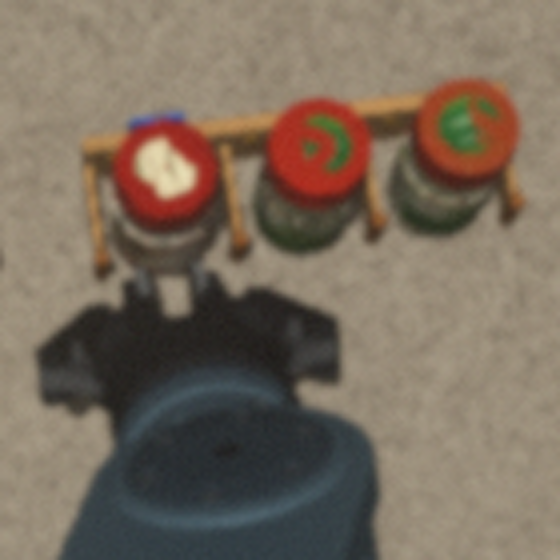

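The jar stands in the bay about 2–3 mm short of its neighbours' line. I'll nudge it a little further, then retreat straight back and up.

Call:
move_arm(plan=[0.03, 0.004, 0, 0, 0, 0, 0.055, 0.006, 0, 0, 0, 0, 0.055, 0.006, 0, 0, 0, 0, 0, 0, 0, 0, 0, 0, -0.15, -0.018, 0, 0, 0, 0, -0.4, -0.05, 0, 0, 0, 0, -0.7, -0.085, 0.1, 0, 0, 0, -1.0, -0.122, 0.5, 0, 0, 0, -1.0, -0.122, 1.2, 0, 0, 0, -1.0, -0.122, 2.0, 0, 0, 0])

```text
time_s: 14.05
eef_pos: [0.5628, -0.018, 0.1133]
eef_rot: [-0.019, 0.952, 0.058, 0.299]
wrist_force: [1.5, 0.3, 0.2]
opening: 0.212
grasp_force: 0.0
```

```bash
python3 - <<'E'
from h import *
lid(); st()
for n in("side",):
    c=cam(n); cv2.imwrite("pics/s5c.png",cv2.resize(c["pixels"][150:350,220:480],None,fx=3,fy=3,interpolation=2)[:,:,::-1])
E
```

```text
lid (np.int32(356), np.int32(175), np.int32(27), np.int32(27), np.int32(419)) [ 0.6492 -0.0718] bay [ -0.5 -63.2]
lid (np.int32(318), np.int32(179), np.int32(26), np.int32(26), np.int32(336)) [ 0.6423 -0.0066] bay [0.6 2.4]
[ 0.56620357 -0.01935425  0.11941011] bay [-76.5  -1.1] [4.27878839 0.38808659 2.38074934] [-0.4162314   0.67368009  0.48881662  0.50257894]
```

View pics/s5c.png

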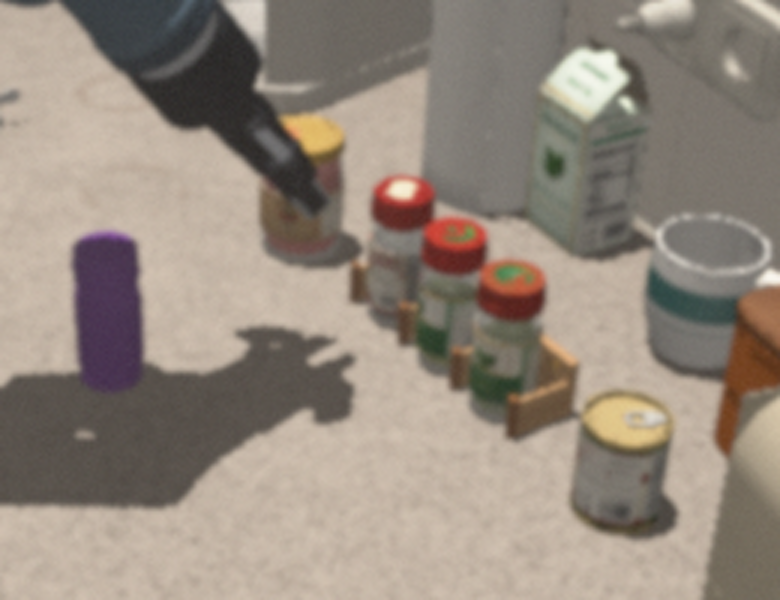

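All three jars stand in line and the tool is clear. I'll let the arm settle, then hand in.

Call:
move_arm(plan=[0, 0, 0, 0, 0, 0, 0, 0, 0, 0, 0, 0, 0, 0, 0, 0, 0, 0])

```text
time_s: 14.52
eef_pos: [0.5634, -0.0176, 0.1115]
eef_rot: [-0.019, 0.952, 0.058, 0.299]
wrist_force: [-0.9, 0.2, 0.4]
opening: 0.208
grasp_force: 0.0
```

```bash
python3 -c "
from h import *
st(); print(ctrl.hand_in())"
```

```text
[ 0.56344965 -0.01756171  0.11148226] bay [-79.    1.1] [-0.93354748  0.22722535  0.41468966] [-0.41601613  0.68560132  0.48335532  0.4888551 ]
the job is handed in; nothing more can be done
None
```

The stray jar stands upright in the blue-clip bay, about 1 mm in depth and 2 mm sideways from my camera estimate of its centre; the other jars and the tin look undisturbed, and the job is handed in (no verdict was returned).

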